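# Shut the drive cabinet and hold the screw carousel at the red jar

### The job

The door of the little drive cabinet has been left open across the front of the screw carousel. Push it shut until its catch holds it, then turn the carousel until the red-lidded jar stands squarely at the front, in line with the steel dish, and keep its yellow bar handle gripped so that it cannot turn while a colleague unscrews the lid. The program finishes while still holding; keep every jar standing in its compartment and leave the drive, the screwdriver and the mug where they are.

Things in the scene. Friction and masses are not known exactly. Their poses are not given: they have to be found in the camera images.
- door (a joint): hinge of the cabinet's blue door, rad: 0 shut, grows as it opens (anticlockwise from above), starts at 1.9 to 2.4, stop at 2.6. Swings lightly, stays where left. A spring ball catch resists between 0.1 and 0.05 rad (push with some 4 N at the free edge), then draws the door to 0 and holds it.
- door_hinge (a point): point on the door's vertical hinge line at the height of its top edge, 205 mm above the bench. The panel is 150 mm wide, 12 mm thick (6 mm either side of the hinge line), 42 to 205 mm above the bench. Axes turn with the door: y runs from the hinge along the panel to the free edge, -x points out of the outer face, the one to push on.
- door_edge (a point): point on the door's outer face at its free edge, top corner: 150 mm from the hinge line, 205 mm above the bench. Below, on this face, 125 mm from the hinge and 85 mm above the bench, a black knob of 24 mm diameter stands 30 mm out.
- cabinet: small grey steel cabinet, fixed to the bench, 158 mm wide, 150 mm deep, 215 mm high, with pulled hard drives inside. Origin on the bench under the hinge line. Its open face looks along its -x axis, 8 mm behind the hinge line; its body reaches from y = -4 to 154 mm and from x = 8 to 158 mm.
- caddy_base: fixed plywood board 335 x 230 x 10 mm that carries the carousel. Origin on the bench surface under the turning axis. Its -x axis is the carousel's front: there, 165 mm from the turning axis, a round steel dish of 90 mm diameter, 26 mm high above the bench, is fixed to the board.
- handle: the carousel's yellow handle bar, 70 mm long (its y axis), 16 mm wide (x), 14 mm high, on a 14 mm post; origin at the bar's centre, on the turning axis, 160 mm above the bench. Rigid with the black tray, 203 mm in diameter, that turns endlessly both ways on a light bearing (about 0.02 N m). From the axis the red-lidded jar lies along the handle's -x axis.
- jar_red: the marked jar, red lid and red band: clear jar of 60 mm diameter, 80 mm high, origin at the centre of its underside, 27 mm above the bench, 66 mm from the turning axis. It stands loose, like five others, in one of the tray's six compartments, with about 2 mm play.
- jar_white: jar of the same size with white lid
- jar_blue: jar of the same size with blue lid
- jar_green: jar of the same size with green lid
- jar_black: jar of the same size with black lid
- jar_grey: jar of the same size with grey lid
- hard_drive: loose hard drive, 147 x 102 x 26 mm, lying on the bench right of the carousel; origin at the centre of its underside; leave it
- screwdriver: loose screwdriver with black handle, 170 mm long, lying on the bench to the right in front; leave it
- mug: loose blue mug, 80 mm diameter, 95 mm high, standing left of the cabinet; leave it
There are look-alikes about, which are no part of the job. Leave any brown or pink look-alike of the jar_red alone.

How it is judged:
On the way, in this order (a step that is already met when the one before it is completed fails the run):
1. the cabinet door is shut and seated on its catch (value of joint door below 0.02 rad), for 0.3 s.
2. the red-lidded jar stands at the front and the fingers hold the handle (x of jar_red in the frame of caddy_base below -0.05 m and y of jar_red in the frame of caddy_base between -0.011 and 0.011 m and contact force between the fingers and handle above 4 N), for 0.2 s.
At the end, for the whole second after the job is handed in: The door is within 0.02 rad of shut, on its catch; the red-lidded jar is within 11 mm of the carousel's front line (about 9 degrees), on the dish side; the fingers hold the bar handle with more than 4 N and the carousel does not turn (under 0.08 rad/s) (all of step 2 and value of joint door below 0.02 rad and angular speed of handle below 0.08 rad/s); the arm keeps its last pose, push and grip.
It fails at once if a jar is tipped over or out of its compartment (angle between any of jar_red, jar_white, jar_blue, jar_green, jar_black, jar_grey's own z axis and vertical above 0.3 rad or distance between any of jar_red, jar_white, jar_blue, jar_green, jar_black, jar_grey and handle above 0.165 m).
It fails at once if the hard drive, the screwdriver or the mug is moved by more than 20 mm (distance of any of hard_drive, screwdriver, mug from where it was at the start of the episode above 0.02 m).
It also fails if it takes over 72 s, if anything falls off the work surface, if the arm or the gripper's body presses on something with over 40 N, if the wrist force passes 120 N, or if a joint passes its speed limit or range.

### The arm

A 6-joint arm with a two-finger parallel gripper is mounted at the origin on the work surface. World frame = base frame: x ahead of the robot, y to its left, z up, the work surface at z = 0. Lengths are in m, angles in rad, forces in N, time in s.
With the tool pointing down it reaches from about 0.35 to 0.775 m from the base axis. Payload 7.3 kg.
Tool frame: the origin (TCP) lies between the finger pads; the fingertips stand 8 mm ahead of it and the grasp point (between the pads) lies 11 mm behind it (robot.nose_length is the distance from the TCP to the fingertips, in m); z points along the fingers, y is the line along which they close (so a half turn about z gives the same grasp; the last joint's range is limited). The gripper opens to 92 mm and grips with 3 to 60 N. Pads are 19 mm wide; open, the fingers measure 130 mm over their backs; the gripper's body (75 mm by 190 mm) begins 47 mm behind the grasp point.
Start: joints at [1.092, 0.342, 1.524, -0, 1.275, -0.146], TCP at [0.171, 0.496, 0.235] pointing down, gripper open.
Joint ranges: [-2.53, 2.53], [-0.77, 2.02], [0.04, 2.7], [-1, 4.14], [0.28, 2.66], [-3.11, 3.11]. Speed limits (rad/s): [2.57, 2.57, 3.14, 3.14, 3.14, 3.14].

### API

Orientations are given as [roll, pitch, yaw] about the fixed x, y, z axes, in that order (R = Rz(yaw) Ry(pitch) Rx(roll)).
In Python, from cell import robot gives the robot as it stands. The module is installed in compiled form; this text tells all that it offers.
- The arm moves only by the shell command python3 -m jog 'ROWS' [FORCE]. ROWS is JSON, a list that holds one entry, the list of rows, each a list of 5 numbers: the gripper's target within -1 to 1 (fully open at 1, half-way at 0, shut at -1), then the shift along the tool's x, y, z in m, then the turn about the tool's z in rad. A call has 1 to 5 rows; each row is the pose to reach, as a shift and turn from the pose commanded when the call began, along the tool's axes at that moment; what a row does not reach only later rows make up. A row lasts 1/12 s, in which the tool goes at most 41.7 mm and 7.16 degrees, less where a joint would pass 70% of its speed; a pose out of reach is approached as far as the arm can. A call with a gripper value outside its range is refused whole. The fingers move at their own pace and stop on an object; FORCE is the grip in N (left out, the last holds). Time passes only in rows, so rows that repeat a pose let the fingers close. It gives the time, the measured TCP pose, the force, the opening and the grip force at its end, in the units of the state.
- robot.observe(): the state, without advancing time (a new reading comes with each control period).
- robot.read_camera(name): name is "scene" or "side" or "wrist"; returns the picture (420x560x3 uint8, red, green, blue); there is no depth.
- robot.camera_model(name): a dict with "camera_matrix" (3x3 intrinsics, pixels), "position" and "attitude" of the camera in the world; the wrist camera has in their place "mount" (4x4, takes a point from camera to tool coordinates, whose origin is the TCP and whose axes are the flange's). Camera axes: x right, y down, z forward; pixel columns grow to the right and rows downward; lengths in m; the calibration is good to about 2 mm. The wrist camera is an equidistant fisheye: a pixel r from the principal point sees the ray r / f radians off the axis. A picture is of the moment at which its call begins: read the wrist's pose just before it. camera_model takes no time and is no camera call.
- robot.hand_in(): hands the job in; it is judged then, once.
The state is a dict: "time": time; "qpos": joint angles; "qvel": joint speeds; "joint_efforts": joint torques, N m; "tool_pos": TCP position; "tool_rot": TCP orientation; "contact_force": force on the tool from outside, world axes, zero at the start; "torque": the same for the moment, N m; "opening": finger opening in m; "grip_force": force on a finger pad.
Only numpy, scipy, OpenCV 4.12 (cv2) and the standard library are available. Lean on these libraries where they do the work, as an engineer would, in place of code of your own. Each camera call takes 0.05 s, during which the arm holds its last target. There are 200 camera calls.

## Working session

There is one attempt and no reset: what is moved stays moved. The work goes in short steps, Python scripts to look and compute and a shell command to move; the robot and the scene stay as the last step left them, time stands still between calls to the robot, and variables do not carry over. Pictures are saved under pics/ and viewed, at most 10 in all, crops included, and the job is handed in when it is done.

```bash
mkdir -p pics; python3 - <<'E'
from cell import robot
import cv2
s=robot.observe();print(s)
for n in ("scene","side"):
    m=robot.camera_model(n);print(n,m)
    cv2.imwrite(f"pics/{n}0.png",robot.read_camera(n)[:,:,::-1])
print(robot.camera_model("wrist"))
E
```

```text
{'time': 0.0, 'qpos': array([ 1.09195084e+00,  3.42707006e-01,  1.52503700e+00, -2.15432928e-06,
        1.27538011e+00, -1.45988919e-01]), 'qvel': array([ 0.0001537 , -0.0016516 , -0.00107863, -0.00118877,  0.00127027,
       -0.00071478]), 'joint_efforts': array([-5.28622677e-04, -4.31251752e+01, -2.44213057e+01,  7.18204002e-02,
        5.62207494e-02, -1.15008074e-04]), 'tool_pos': array([0.17132887, 0.49583517, 0.23404613]), 'tool_rot': array([-3.14007719e+00, -2.20743662e-04,  2.80873655e+00]), 'contact_force': array([ 0.86230563, -0.07533324,  0.12905655]), 'torque': array([0.03474283, 0.03368416, 0.00358216]), 'grip_force': 0.0, 'opening': 0.09193167927349608}
scene {'camera_matrix': array([[393.54068503,   0.        , 274.86288846],
       [  0.        , 393.54068503, 206.20178797],
       [  0.        ,   0.        ,   1.        ]]), 'position': array([1.06262226, 0.19207101, 0.97354371]), 'attitude': array([-2.60486383, -0.01139588,  1.96375365])}
side {'camera_matrix': array([[407.83386645,   0.        , 279.80575427],
       [  0.        , 407.83386645, 208.88153031],
       [  0.        ,   0.        ,   1.        ]]), 'position': array([ 0.44375169, -0.67515085,  1.04762114]), 'attitude': array([-2.46377268, -0.00812913, -0.21670719])}
{'camera_matrix': array([[325.1922621 ,   0.        , 286.14892146],
       [  0.        , 325.1922621 , 208.7628531 ],
       [  0.        ,   0.        ,   1.        ]]), 'mount': array([[ 8.58716069e-04, -9.52451490e-01, -3.04689057e-01,
         8.33845937e-02],
       [ 9.99999567e-01,  9.27295630e-04, -8.03717988e-05,
         5.52880509e-04],
       [ 3.59087071e-04, -3.04688856e-01,  9.52451874e-01,
        -1.49990391e-01],
       [ 0.00000000e+00,  0.00000000e+00,  0.00000000e+00,
         1.00000000e+00]])}
```

View pics/scene0.png

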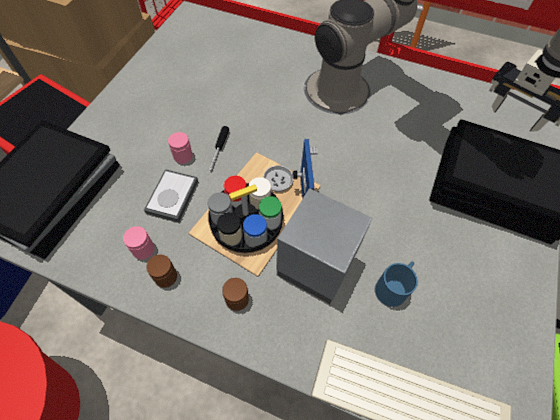

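View pics/side0.png

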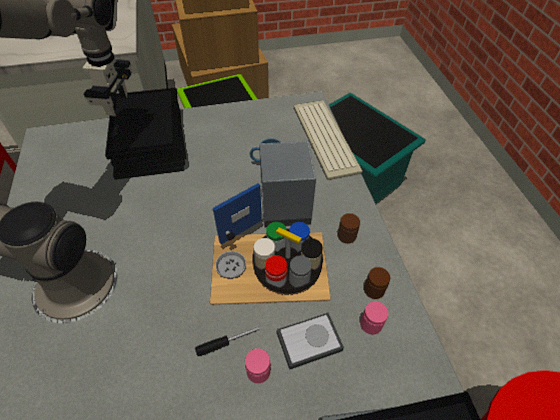

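The scene view shows the carousel at about (245,220), red lid (235,185), yellow handle (243,191), dish (279,180), open blue door (308,165) and grey cabinet (322,245). Pink look-alikes are at (180,148) and (138,242), brown ones at (162,271) and (235,293). Only the red lid on the tray fits the jar meant. I'll enlarge both views.

```bash
python3 - <<'E'
import cv2
a=cv2.imread("pics/scene0.png")[130:290,180:380]; b=cv2.imread("pics/side0.png")[135:305,195:335]
cv2.imwrite("pics/c1.png",cv2.resize(a,None,fx=3.75,fy=3.75,interpolation=cv2.INTER_CUBIC))
cv2.imwrite("pics/c2.png",cv2.resize(b,None,fx=3.5,fy=3.5,interpolation=cv2.INTER_CUBIC))
E
```

```text
(no output)
```

View pics/c1.png

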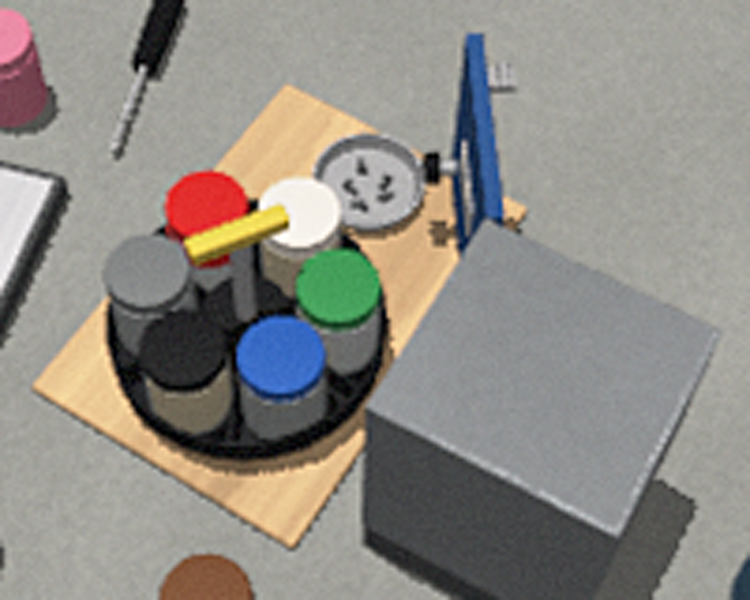

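View pics/c2.png

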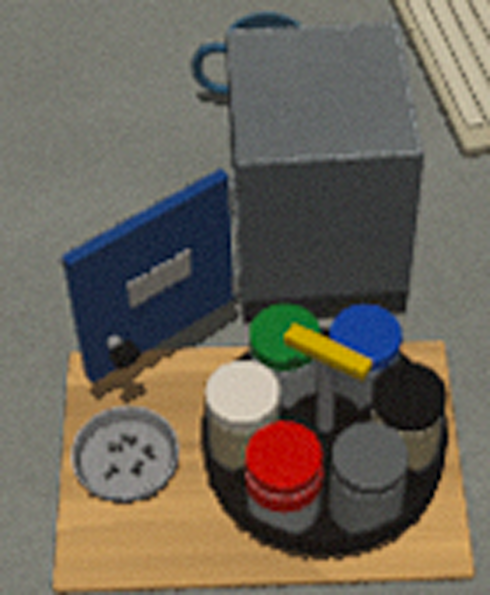

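The crops confirm the red-lidded jar on the tray. I'll triangulate the board, cabinet, door and handle now.

```bash
cat >geo.py <<'E'
import numpy as np
from scipy.spatial.transform import Rotation as R
from cell import robot
def ray(n,uv,z):
    m=robot.camera_model(n)
    d=R.from_euler('xyz',m["attitude"]).apply(np.linalg.solve(m["camera_matrix"],[*uv,1]))
    p=np.array(m["position"]);return p+d*(z-p[2])/d[2]
def S(u,v,z):return ray("scene",(180+(u+.5)/3.75-.5,130+(v+.5)/3.75-.5),z)[:2]
def D(u,v,z):return ray("side",(195+(u+.5)/3.5-.5,135+(v+.5)/3.5-.5),z)[:2]
E
python3 - <<'E'
from geo import *
np.set_printoptions(precision=4,suppress=True)
print("board");
for a in [(288,85),(525,208),(293,547),(35,387)]:print(S(*a,.01))
for a in [(55,588),(75,345),(443,342),(472,572)]:print(D(*a,.01))
print("cab")
for a in [(490,222),(718,333),(618,530),(370,405)]:print(S(*a,.215))
for a in [(237,160),(230,28),(408,25),(422,152)]:print(D(*a,.215))
print("door free", S(475,35,.205),D(65,260,.205),"hinge side",D(226,172,.205))
print("dish",S(370,180,.026),D(126,455,.026))
print("handle ends",S(187,250,.16),S(288,217,.16),D(287,330,.16),D(369,371,.16))
print("redlid",S(208,205,.107),D(284,452,.107))
print("mug",ray("side",(267,150),.095))
E
```

```text
board
[ 0.3714 -0.1444]
[0.4106 0.0765]
[0.7379 0.0217]
[ 0.6983 -0.2011]
[ 0.3734 -0.1448]
[0.4167 0.0853]
[0.7379 0.0199]
[ 0.6983 -0.2009]
cab
[0.5675 0.0847]
[0.5887 0.2351]
[0.7295 0.2175]
[0.7118 0.064 ]
[0.569  0.0874]
[0.5923 0.2405]
[0.7434 0.2126]
[0.715  0.0653]
door free [0.4228 0.0225] [0.4238 0.0225] hinge side [0.5595 0.0856]
dish [ 0.4438 -0.0419] [ 0.445  -0.0463]
handle ends [ 0.629  -0.0974] [ 0.5799 -0.0474] [ 0.5813 -0.0446] [ 0.6335 -0.0947]
redlid [ 0.5612 -0.119 ] [ 0.5631 -0.1189]
mug [0.6289 0.3317 0.095 ]
```

Both cameras agree to within about 5 mm. The axis is at (0.606,-0.071), with the board yawed about -9.8°. The dish is 164 mm out (given 165). The red lid is 65 mm from the axis (given 66), and handle yaw is about 46.5°. The door is open about 2.14 rad, inside the stated range. Next I'll plan the door push.

```bash
cat >>geo.py <<'E'
def shift(a,b,psi):  # world xy a->b in tool axes, tool down
    d=np.subtract(b,a);c,s=np.cos(psi),np.sin(psi)
    return np.round([d[0]*c+d[1]*s,d[0]*s-d[1]*c],3)
def doorpt(th,psi,gap=0,r=.115,h=(.5607,.0912),cy=np.radians(-8.5)):
    a=cy+np.pi/2+th;u=np.array([np.cos(a),np.sin(a)]);n=np.array([-u[1],u[0]])
    t=np.array([np.cos(psi),np.sin(psi)]);w=np.array([t[1],-t[0]])
    return np.array(h)+r*u+n*(.006+.0095*abs(t@n)+.019*abs(w@n)+gap)
E
python3 - <<'E'
from geo import *
psi=2.8087;p0=np.array([.1713,.4958])
a=doorpt(2.14,psi,.022);print(a,shift(p0,a,psi))
ths=np.linspace(2.1,-.06,20);base=a
for i,t in enumerate(ths):
    q=doorpt(t,psi);print(i//5,round(t,2),q.round(3),shift(base,q,psi))
    if i%5==4:base=q
E
```

```text
[4.75489532e-01 8.25628478e-05] [-0.449 -0.369]
0 2.1 [0.464 0.024] [0.019 0.019]
0 1.99 [0.457 0.035] [0.029 0.027]
0 1.87 [0.451 0.047] [0.038 0.036]
0 1.76 [0.447 0.059] [0.046 0.047]
0 1.65 [0.444 0.073] [0.054 0.059]
1 1.53 [0.443 0.087] [0.006 0.013]
1 1.42 [0.443 0.101] [0.01  0.026]
1 1.3 [0.445 0.114] [0.012 0.039]
1 1.19 [0.448 0.126] [0.014 0.052]
1 1.08 [0.452 0.138] [0.013 0.065]
2 0.96 [0.458 0.15 ] [-0.002  0.013]
2 0.85 [0.466 0.162] [-0.005  0.026]
2 0.74 [0.475 0.172] [-0.01   0.039]
2 0.62 [0.485 0.182] [-0.017  0.051]
2 0.51 [0.496 0.19 ] [-0.025  0.063]
3 0.39 [0.509 0.197] [-0.01   0.011]
3 0.28 [0.523 0.202] [-0.021  0.02 ]
3 0.17 [0.537 0.206] [-0.033  0.028]
3 0.05 [0.552 0.208] [-0.047  0.035]
3 -0.06 [0.567 0.207] [-0.061  0.04 ]
```

```bash
python3 -m jog '[[[-1,-0.03,-0.025,0,0],[-1,-0.06,-0.05,0,0],[-1,-0.09,-0.074,0,0],[-1,-0.12,-0.099,0,0],[-1,-0.15,-0.123,0,0]]]' 20
python3 -m jog '[[[-1,-0.03,-0.025,0,0],[-1,-0.06,-0.05,0,0],[-1,-0.09,-0.074,0,0],[-1,-0.12,-0.099,0,0],[-1,-0.15,-0.123,0,0]]]'
python3 -m jog '[[[-1,-0.03,-0.025,0,0],[-1,-0.06,-0.05,0,0],[-1,-0.09,-0.074,0,0],[-1,-0.12,-0.099,0,0],[-1,-0.15,-0.123,0,0]]]'
```

```text
time: 0.52
tool_pos: [0.2733, 0.3292, 0.2345]
tool_rot: [-3.141, -0.0, 2.81]
contact_force: [1.2, 1.2, 0.2]
opening: 0.0631
grip_force: 0.0
time: 0.93
tool_pos: [0.375, 0.1638, 0.2347]
tool_rot: [3.142, -0.0, 2.809]
contact_force: [0.9, 0.3, -0.5]
opening: 0.0299
grip_force: 0.0
time: 1.35
tool_pos: [0.4767, -0.0015, 0.2345]
tool_rot: [3.142, -0.001, 2.808]
contact_force: [1.4, 1.1, 0.8]
opening: 0.0009
grip_force: 0.0
```

```bash
python3 -m jog '[[[-1,0,0,0.03,0],[-1,0,0,0.059,0],[-1,0,0,0.059,0]]]'
python3 -m jog '[[[-1,0.019,0.019,0,0],[-1,0.029,0.027,0,0],[-1,0.038,0.036,0,0],[-1,0.046,0.047,0,0],[-1,0.054,0.059,0,0]]]'
python3 - <<'E'
from cell import robot
import cv2
cv2.imwrite("pics/s1.png",cv2.resize(robot.read_camera("side")[100:310,160:360,::-1],None,fx=2.8,fy=2.8))
E
```

```text
time: 1.6
tool_pos: [0.4732, 0.0002, 0.1709]
tool_rot: [-3.14, -0.01, 2.807]
contact_force: [-1.3, -0.1, -1.1]
opening: 0.0006
grip_force: 0.0
time: 2.02
tool_pos: [0.4445, 0.0748, 0.177]
tool_rot: [3.141, 0.002, 2.81]
contact_force: [-0.0, 0.3, -0.4]
opening: 0.0006
grip_force: 0.4
```

View pics/s1.png

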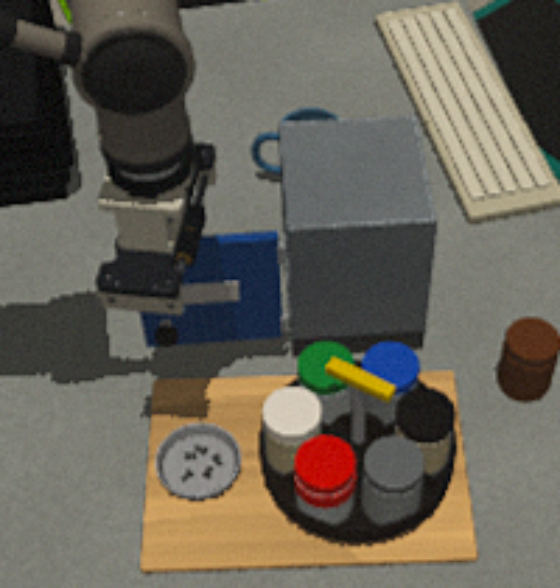

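The door (blue panel at (215,290)) has swung back with the tool in front of its outer face, and the carousel is undisturbed. I'll continue the arc.

```bash
python3 -m jog '[[[-1,0.006,0.013,0,0],[-1,0.01,0.026,0,0],[-1,0.012,0.039,0,0],[-1,0.014,0.052,0,0],[-1,0.013,0.065,0,0]]]'
python3 -m jog '[[[-1,-0.002,0.013,0,0],[-1,-0.005,0.026,0,0],[-1,-0.01,0.039,0,0],[-1,-0.017,0.051,0,0],[-1,-0.025,0.063,0,0]]]'
python3 -m jog '[[[-1,-0.01,0.011,0,0],[-1,-0.021,0.02,0,0],[-1,-0.033,0.028,0,0],[-1,-0.047,0.035,0,0],[-1,-0.058,0.039,0,0]]]'
python3 -m jog '[[[-1,0,0,0,0],[-1,0,0,0,0]]]'
```

```text
time: 2.48
tool_pos: [0.4534, 0.1404, 0.1767]
tool_rot: [3.141, 0.001, 2.81]
contact_force: [0.0, -1.3, 0.2]
opening: 0.0006
grip_force: 0.5
time: 2.9
tool_pos: [0.4982, 0.1919, 0.176]
tool_rot: [-3.142, -0.0, 2.81]
contact_force: [-0.7, -1.2, -0.7]
opening: 0.0006
grip_force: 0.4
time: 3.32
tool_pos: [0.5556, 0.2095, 0.1751]
tool_rot: [-3.131, -0.024, 2.811]
contact_force: [-76.2, -5.1, 41.1]
opening: 0.0005
grip_force: 38.5
time: 3.48
tool_pos: [0.5549, 0.2095, 0.1753]
tool_rot: [-3.131, -0.022, 2.812]
contact_force: [-41.5, -3.3, 21.7]
opening: 0.0004
grip_force: 20.8
```

```bash
python3 -m jog '[[[-1,0.025,-0.004,0,0],[-1,0.05,-0.009,0,0],[-1,0.05,-0.009,-0.03,0],[-1,0.05,-0.009,-0.06,0],[-1,0.05,-0.009,-0.06,0]]]'
python3 - <<'E'
from cell import robot
import cv2,numpy as np
from geo import *
s=robot.observe();p=s["tool_pos"];psi=s["tool_rot"][2];print(p,psi,s["contact_force"])
print(shift(p[:2],(.606,-.071),psi))
a=robot.read_camera("side")[100:310,160:360,::-1];b=robot.read_camera("scene")[110:320,180:380,::-1]
cv2.imwrite("pics/s2.png",cv2.resize(np.hstack([a,b]),None,fx=2,fy=2,interpolation=2))
E
```

```text
time: 3.9
tool_pos: [0.5173, 0.2181, 0.2418]
tool_rot: [3.136, 0.008, 2.81]
contact_force: [0.9, 0.5, 0.1]
opening: 0.0005
grip_force: 0.0
[0.51729262 0.21805157 0.2418418 ] 2.8098763934005357 [0.88309129 0.53312941 0.08160666]
[-0.178 -0.244]
```

View pics/s2.png

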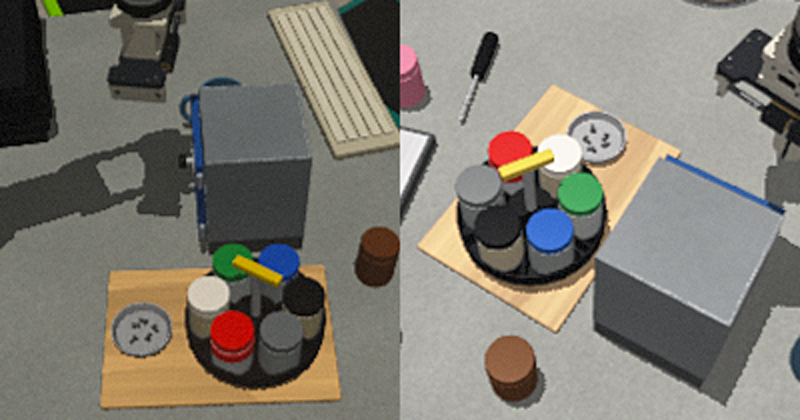

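The door sits flush (blue edge along the cabinet front in both views) and the jars all stand. Going above the handle.

```bash
python3 -m jog '[[[-1,-0.02,-0.025,-0.01,0],[-1,-0.037,-0.05,-0.01,0],[-1,-0.054,-0.074,-0.01,0],[-1,-0.071,-0.098,-0.01,0],[-1,-0.089,-0.122,-0.01,0]]]'
python3 -m jog '[[[1,-0.02,-0.025,0,0.1],[1,-0.037,-0.05,0,0.2],[1,-0.054,-0.074,0,0.3],[1,-0.071,-0.098,0,0.4],[1,-0.089,-0.122,0,0.426]]]'
python3 -m jog '[[[1,0,0,0,0],[1,0,0,0,0],[1,0,0,0,0],[1,0,0,0,0],[1,0,0,0,0]]]'
python3 - <<'E'
from cell import robot
import cv2
print(robot.observe()["qpos"])
cv2.imwrite("pics/w1.png",robot.read_camera("wrist")[:,:,::-1])
E
```

```text
time: 4.42
tool_pos: [0.5592, 0.0712, 0.2446]
tool_rot: [-3.141, -0.002, 2.809]
contact_force: [1.1, 0.6, 0.3]
opening: 0.0005
grip_force: 0.0
time: 4.83
tool_pos: [0.6036, -0.0734, 0.2443]
tool_rot: [-3.141, -0.002, 2.378]
contact_force: [1.0, -0.9, -0.1]
opening: 0.0295
grip_force: 0.0
time: 5.25
tool_pos: [0.6033, -0.0708, 0.2456]
tool_rot: [3.142, -0.001, 2.385]
contact_force: [0.2, 0.3, -0.1]
opening: 0.0625
grip_force: 0.0
[-2.43086459e-01  4.88977273e-01  1.26290260e+00  3.18301438e-04
  1.39016435e+00 -1.05693979e+00]
```

View pics/w1.png

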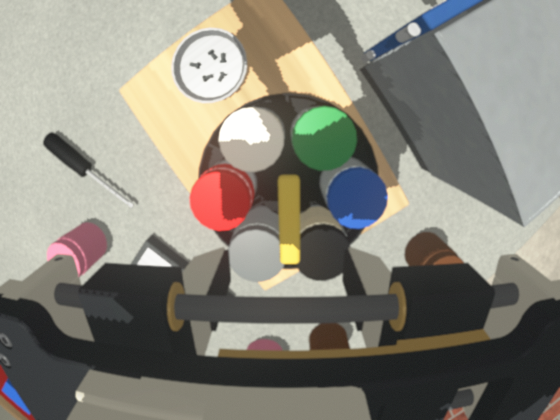

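Wrist view: the yellow bar runs from (289,176) to (290,264), nearly parallel to the tool's x. Red lid is at (222,198) and dish at (210,65). I'll work out the offset.

```bash
python3 - <<'E'
from geo import *
s=robot.observe();m=robot.camera_model("wrist");K=m["camera_matrix"];M=np.array(m["mount"])
T=np.eye(4);T[:3,:3]=R.from_euler('xyz',s["tool_rot"]).as_matrix();T[:3,3]=s["tool_pos"]
def W(u,v,z):
    d=np.array([u-K[0,2],v-K[1,2]]);r=np.hypot(*d);t=r/K[0,0]
    C=T@M;w=C[:3,:3]@np.r_[d/r*np.sin(t),np.cos(t)];return (C[:3,3]+w*(z-C[2,3])/w[2])[:2]
a,b=W(289.5,176,.167),W(290.5,264,.167);c=(a+b)/2
print(a,b,c,np.linalg.norm(a-b),"bar deg",np.degrees(np.arctan2(*(a-b)[::-1])),"tool",np.degrees(s["tool_rot"][2]))
red=W(222,198,.107);dish=W(210,65,.026);print(red,dish)
for v in(red-c,dish-c):print(np.linalg.norm(v),np.degrees(np.arctan2(v[1],v[0])))
for q in((.606,-.071),c):print(shift(s["tool_pos"][:2],q,s["tool_rot"][2]))
E
```

```text
[ 0.57980735 -0.04483918] [ 0.63177679 -0.09244464] [ 0.60579207 -0.06864191] 0.07047767934377362 bar deg 137.50944157974595 tool 136.62461157116147
[ 0.56122572 -0.11313408] [ 0.44575528 -0.0401283 ]
0.06297390897482395 -135.04772917180193
0.16255707314246035 169.89767043838862
[-0.002  0.002]
[-0.     0.003]
```

```bash
python3 -m jog '[[[1,-0.001,0.002,0.02,-0.015],[1,-0.001,0.002,0.04,-0.015],[1,-0.001,0.002,0.06,-0.015],[1,-0.001,0.002,0.08,-0.015],[1,-0.001,0.002,0.094,-0.015]]]'
python3 -m jog '[[[-1,0,0,0,0],[-1,0,0,0,0],[-1,0,0,0,0],[-1,0,0,0,0],[-1,0,0,0,0]]]' 25
python3 -m jog '[[[-1,0,0,0,0],[-1,0,0,0,0],[-1,0,0,0,0],[-1,0,0,0,0],[-1,0,0,0,0]]]'
python3 -m jog '[[[-1,0,0,0,0],[-1,0,0,0,0],[-1,0,0,0,0],[-1,0,0,0,0],[-1,0,0,0,0]]]'
```

```text
time: 5.72
tool_pos: [0.6049, -0.0702, 0.1501]
tool_rot: [-3.141, -0.002, 2.399]
contact_force: [-0.0, 0.1, -0.4]
opening: 0.0915
grip_force: 0.0
time: 6.13
tool_pos: [0.6062, -0.0713, 0.153]
tool_rot: [3.14, 0.002, 2.398]
contact_force: [-0.1, -0.3, 0.1]
opening: 0.063
grip_force: 0.0
time: 6.55
tool_pos: [0.6057, -0.0714, 0.1517]
tool_rot: [3.141, 0.0, 2.398]
contact_force: [0.3, -0.9, -0.4]
opening: 0.0299
grip_force: 0.0
time: 6.97
tool_pos: [0.6063, -0.0706, 0.1517]
tool_rot: [3.14, 0.0, 2.398]
contact_force: [4.1, 3.9, -1.9]
opening: 0.0158
grip_force: 25.0
```

Gripped: opening 15.8 mm matches the 16 mm bar. Turning 1.0 rad.

```bash
python3 -m jog '[[[-1,0,0,0,0.05],[-1,0,0,0,0.12],[-1,0,0,0,0.2],[-1,0,0,0,0.28],[-1,0,0,0,0.36]]]'
python3 -m jog '[[[-1,0,0,0,0.08],[-1,0,0,0,0.16],[-1,0,0,0,0.24],[-1,0,0,0,0.32],[-1,0,0,0,0.4]]]'
python3 -m jog '[[[-1,0,0,0,0.08],[-1,0,0,0,0.15],[-1,0,0,0,0.2],[-1,0,0,0,0.23],[-1,0,0,0,0.24]]]'
python3 -m jog '[[[-1,0,0,0,0],[-1,0,0,0,0],[-1,0,0,0,0],[-1,0,0,0,0],[-1,0,0,0,0]]]'
python3 - <<'E'
from cell import robot
import cv2,numpy as np
cv2.imwrite("pics/w2.png",robot.read_camera("wrist")[:,:,::-1])
a=robot.read_camera("side")[100:310,160:360,::-1];b=robot.read_camera("scene")[110:320,180:380,::-1]
cv2.imwrite("pics/s3.png",cv2.resize(np.hstack([a,b]),None,fx=2,fy=2,interpolation=2))
E
```

```text
time: 7.38
tool_pos: [0.6062, -0.0707, 0.1517]
tool_rot: [3.14, -0.0, 2.034]
contact_force: [3.5, 2.5, -0.6]
opening: 0.0157
grip_force: 25.0
time: 7.8
tool_pos: [0.606, -0.0708, 0.1517]
tool_rot: [3.141, -0.001, 1.634]
contact_force: [3.0, 2.5, -0.6]
opening: 0.0161
grip_force: 25.0
time: 8.22
tool_pos: [0.6059, -0.0708, 0.1517]
tool_rot: [3.141, -0.001, 1.397]
contact_force: [2.6, 4.0, -1.6]
opening: 0.0156
grip_force: 25.0
time: 8.63
tool_pos: [0.6059, -0.0708, 0.1517]
tool_rot: [3.141, -0.001, 1.399]
contact_force: [3.6, 4.1, -0.7]
opening: 0.0156
grip_force: 25.0
```

View pics/w2.png

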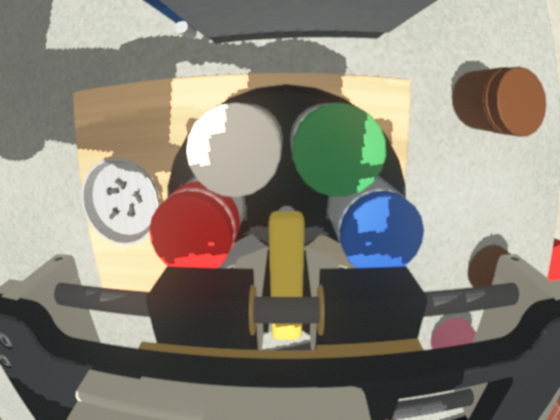

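View pics/s3.png

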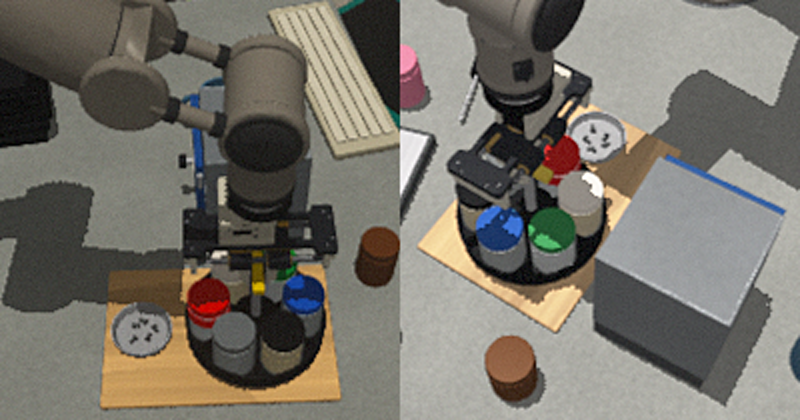

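Wrist view: red lid at (194,229), dish (121,201), bar from (287,211) to (286,338). The side view shows red at (209,297), between the axis and the dish, and the door shut. I'll check the direction numerically.

```bash
python3 - <<'E'
from geo import *
s=robot.observe();m=robot.camera_model("wrist");K=m["camera_matrix"];M=np.array(m["mount"])
T=np.eye(4);T[:3,:3]=R.from_euler('xyz',s["tool_rot"]).as_matrix();T[:3,3]=s["tool_pos"]
def W(u,v,z):
    d=np.array([u-K[0,2],v-K[1,2]]);r=np.hypot(*d);t=r/K[0,0]
    C=T@M;w=C[:3,:3]@np.r_[d/r*np.sin(t),np.cos(t)];return (C[:3,3]+w*(z-C[2,3])/w[2])[:2]
c=np.array([.606,-.0705])
for v in(W(194,229,.107)-c,W(121,201,.026)-c,W(287,211,.167)-W(286,338,.167)):print(v,np.linalg.norm(v),np.degrees(np.arctan2(v[1],v[0])))
r=ray("side",(160+209/2,100+297/2),.107)[:2]-c;print(r,np.degrees(np.arctan2(r[1],r[0])))
print(s["grip_force"],np.degrees(s["tool_rot"]))
E
```

```text
[-0.05908067  0.01718146] 0.06152827009971324 163.78485632639809
[-0.15741115  0.03006623] 0.16025682246805079 169.18649774164322
[0.01253417 0.06992097] 0.07103553783906921 79.83698736990993
[-0.06307123  0.0056798 ] 174.85418442862036
24.998225569725037 [ 1.79976656e+02 -5.14847276e-02  8.01510510e+01]
```

The bar points the jar to 169.8° and the dish lies at 169–170°. The two jar readings, 164° and 175°, lie either side of it and within the 9° tolerance. Grip is 25 N, so I'm handing in.

```bash
python3 -c "
from cell import robot
print(robot.hand_in())"
```

```text
the job is handed in; nothing more can be done
None
```

I handed the job in with the door shut on its catch, the red-lidded jar at the front in line with the dish, and the handle held at 25 N; hand-in returned no verdict.

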